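# Swap the lapping-paste tins behind the cans

## Task

Coarse lapping is finished, so swap the paste tins: stand the aerosol can and the oil bottle aside in the steel drip tray, take the small fine-paste tin from behind them and stand it on the rubber mat, and put the wide coarse-paste tin away in the space behind the cans in the wooden tray. Then stand the aerosol and the oil bottle back in the wooden tray, each exactly where it stood before. Keep cans and tins upright throughout and do not disturb the block of engine valves.

Things in the scene. Friction and masses are not known exactly. Their poses are not given: they have to be found in the camera images.
- aerosol: loose tall aerosol can: straight grey cylinder 57 mm in diameter up to 148 mm, with paper label, then a narrower black cap (45 mm wide); 178 mm tall in all, about 0.3 kg. Origin: centre of underside; z up. Starts in one of the two front places of the wooden tray, 37 mm from the oil bottle; closing the fingers along the tray's x keeps clear of it. Grip the straight body, e.g. 140 mm up
- oil_bottle: loose closed oil bottle: straight white plastic cylinder 60 mm in diameter from its foot to 118 mm, flat shoulder, thin grey spout in the middle; 146 mm tall in all, about 0.3 kg. Origin: centre of its underside; z up. At the start it stands in the other front place of the wooden tray. Grip the straight body near its top, e.g. 107 mm up
- fine_tin: loose small round metal tin of fine paste, 46 mm in diameter, 42 mm tall, about 0.12 kg. Origin: centre of its underside; z up. At the start it stands in the wooden tray close behind the two cans, which leave no room for a gripper over it
- coarse_tin: loose wide round metal tin of coarse paste, 62 mm in diameter, 34 mm tall, about 0.18 kg. Origin: centre of its underside; z up. At the start it stands on the rubber mat
- lube_tray: fixed open plywood tray, 188 mm (x, depth) by 194 mm (y) outside; walls 8 mm thick, 34 mm high; floor top 8 mm up. Origin: centre of underside; -x is its front, towards the robot. A batten 6 mm wide, 30 mm high along y = 0, from the front wall to x = -30 mm, parts the cans' places at about x -42, y +48 and -48 mm. Behind is one open space, inside to x +86 mm; the wide tin fits at about x +30, y 0
- mat: fixed flat black rubber mat, 220 mm (its x) by 160 mm (its y), 4 mm thick, at one side of the bench. Origin: centre of its underside, z up. The wide tin stands somewhere on it, within 65 mm of its centre along x and 20 mm along y; the small tin will fit beside it, at the emptier end
- drip_tray: fixed empty steel tray at the other side of the bench, outside 240 mm (its x) by 160 mm (its y), rim 18 mm high, walls and floor 3 mm thick. Origin: centre of its underside, z up. Room for both cans side by side along its x, e.g. at x = +55 and -55 mm
- valve_block: bystander, leave alone: loose wooden block 50 mm (x) by 170 mm (y) by 32 mm high, four steel engine valves standing in it, 66 mm tall in all. Origin: centre of underside. Lies between the robot and the wooden tray. Other small things up to 85 mm tall stand about the bench: carry things well above them. Machines stand along the back and sides, beyond 0.57 m either side
Mind the look-alikes: they are no part of the job. Leave any blue or pink look-alike of the oil_bottle alone.

How it is judged:
By the outcome, as a careful person would: the job done as asked, in the order asked, and still so for the second after the job is handed in, with the robot touching nothing.
It also fails if it takes over 141 s, if anything falls off the work surface, if the arm or the gripper's body presses on something with over 40 N, if the wrist force passes 120 N, or if a joint passes its speed limit or range.

## Robot

A 6-joint arm with a two-finger parallel gripper is mounted at the origin on the work surface. World frame = base frame: x ahead of the robot, y to its left, z up, the work surface at z = 0. Lengths are in mm, angles in rad, forces in N, time in s.
With the tool pointing down it reaches from about 300 to 850 mm from the base axis. Payload 4.2 kg.
Tool frame: the origin (TCP) lies on the mounting face of the last link; the fingertips stand 191 mm ahead of it and the grasp point (between the pads) lies arm.hold_point_z ahead of it (arm.hold_point_z is the distance from the TCP to the grasp point, in mm); z points along the fingers, y is the line along which they close (so a half turn about z gives the same grasp; the last joint's range is limited). The gripper opens to 91 mm and grips with 3 to 60 N. Pads are 32 mm wide; open, the fingers measure 118 mm over their backs; the gripper's body (76 mm by 178 mm) begins 60 mm behind the grasp point.
Start: joints at [-1.309, 0.32, 1.565, -0, 1.257, -0.02], TCP at [159.897, -552.319, 404.776] pointing down, gripper open.
Joint ranges: [-3.11, 3.11], [-0.84, 2.01], [0.21, 2.61], [-1.34, 4.49], [0.05, 2.63], [-2.56, 2.56]. Speed limits (rad/s): [2.57, 2.57, 3.14, 3.14, 3.14, 3.14].

## Interface

Orientations are given as [roll, pitch, yaw] about the fixed x, y, z axes, in that order (R = Rz(yaw) Ry(pitch) Rx(roll)).
In Python, from workcell import readout, read_camera, close_job, arm gives the robot as it stands.
- The arm moves only by the shell command python3 -m handwheel 'ROWS'. ROWS is text: rows parted by semicolons, each of 7 numbers parted by spaces: the turn, a rotation vector about the world's x, y, z in degrees, then the shift along the world's x, y, z in mm, then the finger opening in mm, from 0 to 91.2. In form: wx wy wz dx dy dz jaw; .... A call has 1 to 12 rows; each row shifts and turns the commanded pose from where the row before left it; what a row does not reach is not made up. A row lasts 1/8 s, in which the tool goes at most 62.5 mm and 10.7 degrees, less where a joint would pass 70% of its speed; a pose out of reach is approached as far as the arm can. A call with a gripper value outside its range is refused whole. The fingers move at their own pace and stop on an object; the grip force is fixed at half the most. Time passes only in rows, so rows that do not move let the fingers close. It gives the time, the measured TCP pose, the force, the opening and the grip force at its end, in the units of the state.
- readout.state(): the state, without advancing time (a new reading comes with each control period).
- read_camera(name): name is "side" or "top"; returns a dict with "frame" (420x560x3 uint8, red, green, blue), "vfov" (degrees; the focal length in pixels is half the picture's height over the tangent of half this angle, whatever the lens; pixels are square), "cx", "cy" (the principal point, pixels), "rvec" (rotation vector, rad) and "tvec" (3), from world to camera coordinates, as OpenCV has them. Camera axes: x right, y down, z forward; pixel columns grow to the right and rows downward; lengths in mm; the calibration is good to about 2 mm. A picture is of the moment at which its call begins. There is no depth.
- close_job(): hands the job in; it is judged then, once.
The state is a dict: "clock": time; "qpos": joint angles; "joint_velocities": joint speeds; "tau": joint torques, N m; "ee_pos": TCP position; "ee_rot": TCP orientation; "force": force on the tool from outside, world axes, zero at the start; "moment": the same for the moment, N m; "finger_gap": finger opening in mm; "gripper_force": force on a finger pad.
Only numpy, scipy, OpenCV 4.12 (cv2) and the standard library are available. Lean on these libraries where they do the work, as an engineer would, in place of code of your own. Each camera call takes 0.05 s, during which the arm holds its last target. There are 200 camera calls.

## Working session

There is one attempt and no reset: what is moved stays moved. The work goes in short steps, Python scripts to look and compute and a shell command to move; the robot and the scene stay as the last step left them, time stands still between calls to the robot, and variables do not carry over. Pictures are saved under pics/ and viewed, at most 14 in all, crops included, and the job is handed in when it is done.

```bash
mkdir -p pics; ls; python3 - <<'E'
from workcell import readout, read_camera, arm
import cv2, numpy as np
print(arm.hold_point_z, readout.state())
for n in ("top","side"):
    c=read_camera(n); cv2.imwrite(f"pics/{n}0.png",cv2.resize(c["frame"][:,:,::-1],(800,600),interpolation=cv2.INTER_CUBIC))
    print(n,c["vfov"],c["cx"],c["cy"],c["rvec"],c["tvec"], [k for k in c])
E
```

```text
pics
172.0 {'clock': 0.0, 'qpos': array([-1.30900246e+00,  3.20280719e-01,  1.56570456e+00, -2.73164404e-05,
        1.25739666e+00, -2.00009831e-02]), 'joint_velocities': array([ 0.00025696,  0.00137397, -0.00018621, -0.00059949,  0.0006543 ,
        0.00058505]), 'tau': array([ 2.57386855e-04, -4.12463844e+01, -2.31975156e+01,  7.29839760e-02,
        4.55133885e-02, -1.27080975e-04]), 'ee_pos': array([ 159.84599623, -552.1475989 ,  403.91649734]), 'ee_rot': array([-3.13980321e+00, -9.81938512e-06,  2.81803284e-01]), 'force': array([ 0.18316701, -0.12288042,  0.28964937]), 'moment': array([-0.00302321, -0.00233184,  0.02347254]), 'gripper_force': 0.0, 'finger_gap': 91.13243959151022}
top 43.296705363976734 271.08596607007047 210.6807472785126 [ 2.18478108 -2.15010016  0.12684771] [ -15.51139207  492.88090173 1115.27219962] ['frame', 'vfov', 'cx', 'cy', 'rvec', 'tvec']
side 50.68949362865967 280.9265578279914 210.27266234086133 [ 1.02273293 -2.330449    1.14609504] [338.52118009 234.38646806 779.20688231] ['frame', 'vfov', 'cx', 'cy', 'rvec', 'tvec']
```

View pics/top0.png

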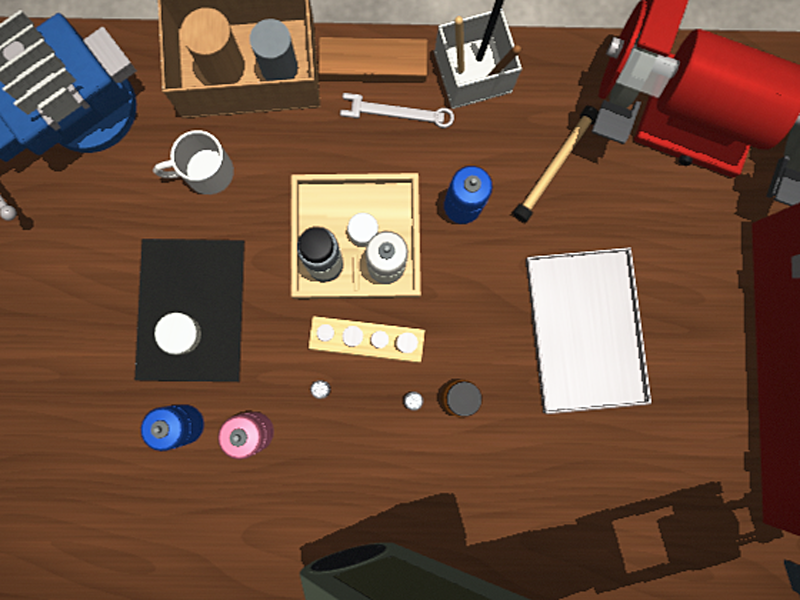

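View pics/side0.png

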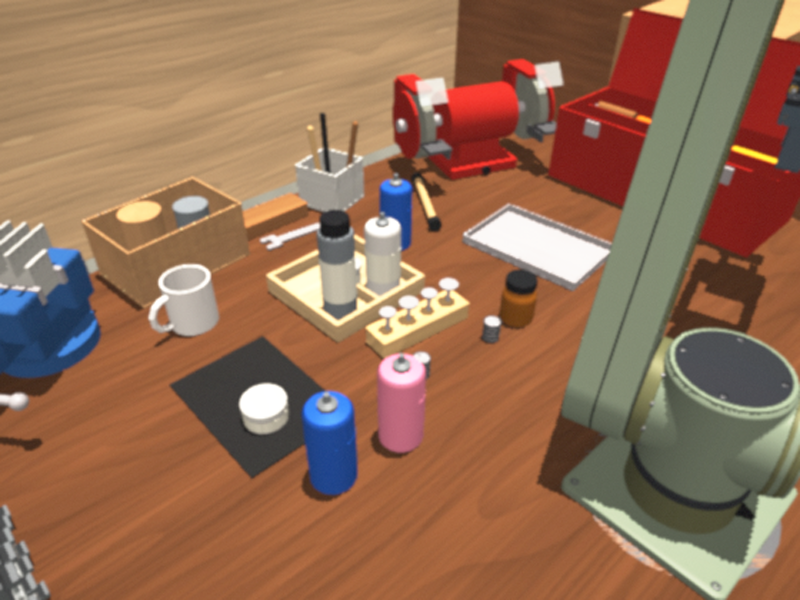

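The top view (800×600) shows the aerosol's black cap at (319,245), the white bottle's spout at (386,251), the fine tin at (363,229) and the coarse tin at (177,333). The mat is on the left and the drip tray on the right. Four things could be the oil bottle: white (386,255), blue (468,195), blue (165,428) and pink (240,436). The white one standing in the wooden tray fits; I'll confirm it in a crop.

```bash
cat > h.py <<'E'
import cv2, numpy as np
from workcell import read_camera
def cam(n):
    c=read_camera(n); f=c["frame"].shape[0]/2/np.tan(np.radians(c["vfov"])/2)
    K=np.array([[f,0,c["cx"]],[0,f,c["cy"]],[0,0,1.]]); return c["frame"],K,cv2.Rodrigues(np.array(c["rvec"],float))[0],np.array(c["tvec"],float)
def w(C,uv,z):
    _,K,R,t=C; d=R.T@np.linalg.inv(K)@[*uv,1]; o=-R.T@t; return (o+d*(z-o[2])/d[2])[:2]
def px(C,p): _,K,R,t=C; q=K@(R@np.array(p,float)+t); return q[:2]/q[2]
def big(C,name,x0,y0,wd,ht,s): cv2.imwrite(f"pics/{name}.png",cv2.resize(C[0][y0:y0+ht,x0:x0+wd,::-1],None,fx=s,fy=s,interpolation=cv2.INTER_CUBIC))
E
python3 - <<'E'
from h import *
C=cam("top"); S=cam("side")
big(C,"tray1",195,115,110,98,6); big(S,"tray2",180,130,130,110,6)
s=.7
for n,z,P in (("mat",4,[(142,239),(244,241),(240,381),(136,380)]),("drip",18,[(528,257),(631,249),(650,403),(545,412)]),("coarse",38,[(176,332)]),("tray",34,[(291,174),(419,174),(420,297),(291,297)])):
    q=np.array([w(C,((u+.5)*s-.5,(v+.5)*s-.5),z) for u,v in P]); print(n,q.round(1).tolist(),q.mean(0).round(1), np.linalg.norm(q-np.roll(q,-1,0),axis=1).round(0))
E
```

```text
mat [[586.6, 375.0], [586.1, 216.7], [369.7, 214.9], [368.8, 372.9]] [477.8 294.9] [158. 216. 158. 218.]
drip [[565.9, -222.4], [581.1, -381.3], [346.4, -405.2], [330.5, -246.8]] [ 456.  -313.9] [160. 236. 159. 237.]
coarse [[440.6, 306.3]] [440.6 306.3] [0.]
tray [[685.7, 143.1], [689.1, -52.8], [499.5, -56.4], [496.3, 137.4]] [592.6  42.8] [196. 190. 194. 189.]
```

View pics/tray1.png

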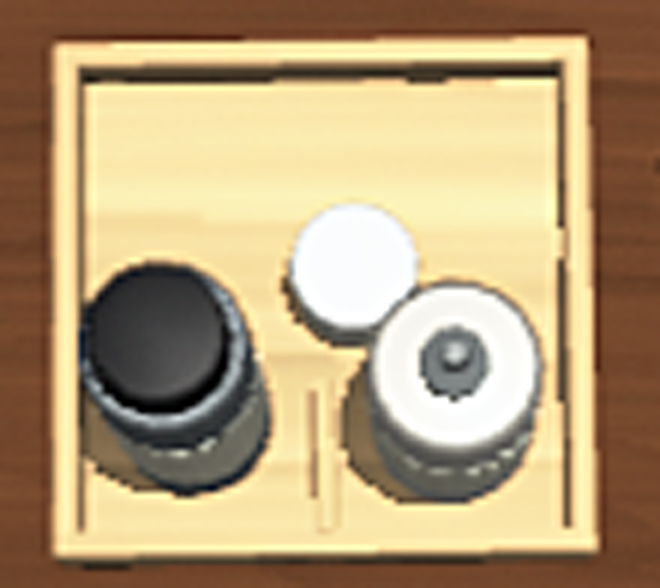

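View pics/tray2.png

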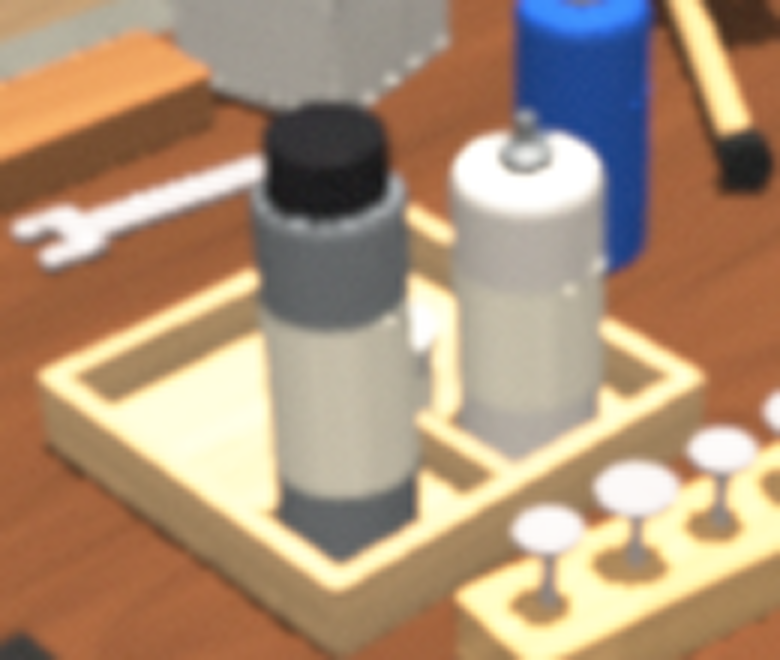

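The crops confirm it: the white bottle with the grey spout (tray1 455,370) stands beside the black-capped aerosol (cap 156,333), with the fine tin behind at (354,267). The blue and pink bottles stand outside the tray.

```bash
python3 - <<'E'
from h import *
C=cam("top"); S=cam("side")
a=lambda u,v:((u+.5)/6-.5+195,(v+.5)/6-.5+115); b=lambda u,v:((u+.5)/6-.5+180,(v+.5)/6-.5+130)
q=np.array([w(C,a(*p),34) for p in [(52,44),(588,36),(598,551),(52,556)]]); o=q.mean(0); print(q.round(1).tolist(),o)
e=(q[0]+q[1]-q[2]-q[3]); y1=np.arctan2(e[1],e[0]); e=q[0]+q[3]-q[1]-q[2]; y2=np.arctan2(-e[0],e[1]); print("yaw",np.degrees([y1,y2]))
for n,P,z in (("aero cap",a(156,333),186),("aero sh",a(167,343),156),("oil sh",a(455,370),126),("oil tip",a(455,350),154),("fine",a(354,267),50)):
    p=w(C,P,z); print(n,p.round(1),"rel",(p-o).round(1))
print("side aero",w(S,b(326,132),186),"oil",w(S,b(529,173),126))
e=np.array([565.9,-222.4])-[330.5,-246.8]; print("drip yaw",np.degrees(np.arctan2(e[1],e[0])))
E
```

```text
[[685.0, 143.7], [691.5, -51.5], [502.4, -57.2], [497.3, 138.1]] [594.05967803  43.26001342]
yaw [1.71269885 1.68029465]
aero cap [550.4  89. ] rel [-43.7  45.7]
aero sh [552.8  88.1] rel [-41.3  44.9]
oil sh [550.9  -4.7] rel [-43.2 -47.9]
oil tip [552.4  -4.5] rel [-41.6 -47.7]
fine [601.   31.7] rel [  6.9 -11.6]
side aero [548.58497772  90.03576523] oil [555.0598565  -9.6373361]
drip yaw 5.917766681209777
```

```bash
python3 -m handwheel '0 0 4.7 12 20 0 91;0 0 4.7 24 40 0 91;0 0 4.7 24 40 0 91;0 0 4.7 24 40 0 91;0 0 4.7 24 40 0 91;0 0 4.7 24 40 0 91;0 0 4.7 24 40 0 91;0 0 4.7 24 40 0 91;0 0 4.7 24 40 0 91;0 0 4.7 24 40 0 91;0 0 4.7 24 40 0 91;0 0 4.7 24 40 0 91'
python3 -m handwheel '0 0 4.7 24 40 0 91;0 0 4.7 24 40 0 91;0 0 4.7 24 40 0 91;0 0 4.7 24 40 0 91;0 0 0 12 20 0 91;0 0 0 0 0 0 91;0 0 0 0 0 0 91;0 0 0 0 0 0 91'
```

```text
clock: 1.8
ee_pos: [436.4, -90.9, 405.0]
ee_rot: [3.141, 0.0, 1.269]
force: [0.8, -0.6, 0.6]
finger_gap: 90.8
gripper_force: 0.0
clock: 2.8
ee_pos: [543.4, 86.6, 405.0]
ee_rot: [-3.141, 0.0, 1.593]
force: [0.1, -0.4, 0.1]
finger_gap: 91.2
gripper_force: 0.0
```

```bash
python3 -m handwheel '0 0 0.4 7.5 3 0 91;0 0 0 0 0 -15 91;0 0 0 0 0 -20 91;0 0 0 0 0 -20 91;0 0 0 0 0 -20 91;0 0 0 0 0 -10 91;0 0 0 0 0 0 91;0 0 0 0 0 0 91'
python3 - <<'E'
from h import *
C=cam("top"); S=cam("side")
A=C[0][110:215,190:315,::-1]; B=S[0][105:210,185:310,::-1]
cv2.imwrite("pics/g1.png",np.hstack([cv2.resize(i,None,fx=3.2,fy=3.2,interpolation=cv2.INTER_CUBIC) for i in (A,B)]))
E
```

```text
clock: 3.8
ee_pos: [551.7, 90.7, 320.3]
ee_rot: [3.14, -0.0, 1.601]
force: [-0.4, -0.4, 0.3]
finger_gap: 91.1
gripper_force: 0.0
```

View pics/g1.png

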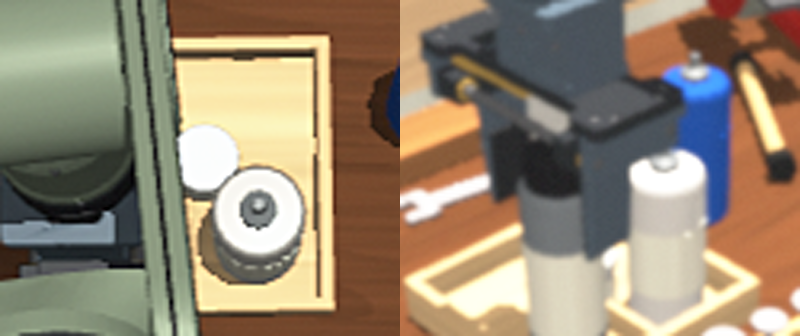

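The fingers straddle the aerosol (side crop about 565,200) and the gripper's body clears the cap and the oil bottle. I'm closing and lifting straight up.

```bash
python3 -m handwheel '0 0 0 0 0 0 54;0 0 0 0 0 0 50;0 0 0 0 0 0 50;0 0 0 0 0 0 50;0 0 0 0 0 0 50;0 0 0 0 0 0 50'
python3 -m handwheel '0 0 0 0 0 5 50;0 0 0 0 0 10 50;0 0 0 0 0 20 50;0 0 0 0 0 25 50;0 0 0 0 0 30 50;0 0 0 0 0 30 50;0 0 0 0 0 25 50;0 0 0 0 0 20 50;0 0 0 0 0 15 50;0 0 0 0 0 5 50;0 0 0 0 0 0 50;0 0 0 0 0 0 50'
```

```text
clock: 4.65
ee_pos: [551.5, 90.7, 319.9]
ee_rot: [3.141, -0.0, 1.601]
force: [0.9, -0.0, 1.1]
finger_gap: 56.0
gripper_force: 30.0
clock: 6.15
ee_pos: [551.4, 90.7, 503.8]
ee_rot: [-3.14, 0.0, 1.601]
force: [0.4, -0.9, -3.7]
finger_gap: 56.1
gripper_force: 30.0
```

```bash
python3 -m handwheel '0 0 0 -1 -10 0 50;0 0 0 -2 -20 0 50;0 0 0 -3 -35 0 50;0 0 0 -5 -45 0 50;0 0 0 -5 -45 0 50;0 0 0 -5 -50 0 50;0 0 0 -5 -50 0 50;0 0 0 -5 -45 0 50;0 0 0 -4 -40 0 50;0 0 0 -2 -22 0 50;0 0 0 -1 -12 0 50;0 0 0 0 0 0 50'
python3 -m handwheel '0 0 0 0 0 -8 50;0 0 0 0 0 -20 50;0 0 0 0 0 -30 50;0 0 0 0 0 -35 50;0 0 0 0 0 -35 50;0 0 0 0 0 -25 50;0 0 0 0 0 -15 50;0 0 0 0 0 -8 50;0 0 0 0 0 -4 50;0 0 0 0 0 -3 50;0 0 0 0 0 0 50;0 0 0 0 0 0 50'
```

```text
clock: 7.65
ee_pos: [513.4, -283.4, 504.6]
ee_rot: [-3.142, -0.001, 1.601]
force: [-0.1, 0.9, -4.5]
finger_gap: 55.8
gripper_force: 30.0
clock: 9.15
ee_pos: [513.5, -283.4, 322.2]
ee_rot: [3.141, 0.001, 1.601]
force: [0.5, 1.4, -4.2]
finger_gap: 55.9
gripper_force: 30.0
```

```bash
python3 -m handwheel '0 0 0 0 0 -3 50;0 0 0 0 0 -2 50;0 0 0 0 0 -2 50;0 0 0 0 0 -0.5 50;0 0 0 0 0 0 50;0 0 0 0 0 0 50'
```

```text
clock: 9.9
ee_pos: [513.4, -283.3, 314.8]
ee_rot: [3.141, 0.0, 1.601]
force: [-1.3, 1.1, 2.0]
finger_gap: 55.6
gripper_force: 30.0
```

```bash
python3 -m handwheel '0 0 0 0 0 0 80;0 0 0 0 0 0 91;0 0 0 0 0 0 91;0 0 0 0 0 8 91;0 0 0 0 0 20 91;0 0 0 0 0 27 91;0 0 0 0 0 25 91;0 0 0 0 0 10 91;0 0 0 2 15 0 91;0 0 0 4 28 0 91;0 0 0 5 40 0 91;0 0 0 6 40 0 91'
python3 -m handwheel '0 0 0 6 40 0 91;0 0 0 5 40 0 91;0 0 0 5 35 0 91;0 0 0 4 25 0 91;0 0 0 2 14 0 91;0 0 0 0 0 0 91;0 0 0 0 0 0 91;0 0 0 0 0 0 91'
python3 - <<'E'
from h import *
C=cam("top"); S=cam("side")
A=C[0][160:300,360:470,::-1]; B=S[0][105:210,185:310,::-1]
cv2.imwrite("pics/g2.png",np.hstack([cv2.resize(i,(400,336),interpolation=cv2.INTER_CUBIC) for i in (A,B)]))
E
```

```text
clock: 11.4
ee_pos: [530.1, -158.3, 402.8]
ee_rot: [-3.139, -0.001, 1.601]
force: [0.3, 0.6, -0.6]
finger_gap: 90.8
gripper_force: 0.0
clock: 12.4
ee_pos: [552.3, -7.1, 404.2]
ee_rot: [-3.141, 0.0, 1.6]
force: [-0.1, -0.2, -1.4]
finger_gap: 90.6
gripper_force: 0.0
```

View pics/g2.png

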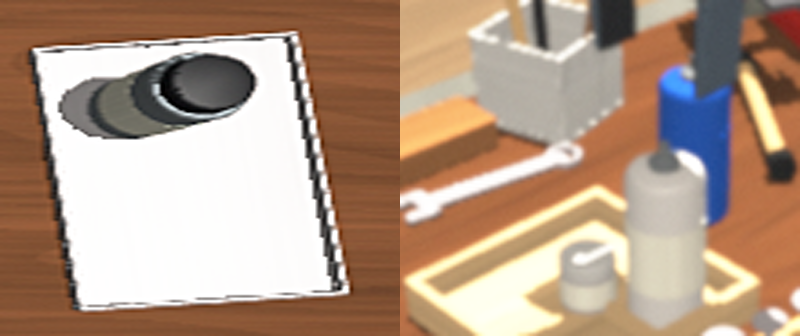

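The aerosol stands upright in the drip tray (left crop, cap at 210,82). The oil bottle is below the open fingers.

```bash
python3 -m handwheel '0 0 0 0.5 0.5 -10 91;0 0 0 0 0 -22 91;0 0 0 0 0 -25 91;0 0 0 0 0 -25 91;0 0 0 0 0 -20 91;0 0 0 0 0 -11 91;0 0 0 0 0 -4 91;0 0 0 0 0 0 91;0 0 0 0 0 0 60;0 0 0 0 0 0 54;0 0 0 0 0 0 54;0 0 0 0 0 0 54'
python3 -m handwheel '0 0 0 0 0 0 54;0 0 0 0 0 0 54;0 0 0 0 0 0 54'

```

```text
clock: 14.0
ee_pos: [552.8, -5.8, 287.5]
ee_rot: [-3.142, 0.0, 1.601]
force: [-1.2, 0.4, 2.1]
finger_gap: 59.7
gripper_force: 30.0
clock: 14.38
ee_pos: [552.8, -5.8, 287.5]
ee_rot: [-3.142, -0.0, 1.601]
force: [-1.3, -0.6, 4.3]
finger_gap: 59.7
gripper_force: 30.0
```

```bash
python3 -m handwheel '0 0 0 0 0 5 54;0 0 0 0 0 12 54;0 0 0 0 0 25 54;0 0 0 0 0 30 54;0 0 0 0 0 28 54;0 0 0 0 0 15 54;0 0 0 0 0 5 54;0 0 0 0 0 0 54;0 0 0 -4 -9 0 54;0 0 0 -10 -22 0 54;0 0 0 -16 -35 0 54;0 0 0 -20 -44 0 54'
python3 -m handwheel '0 0 0 -20 -44 0 54;0 0 0 -20 -44 0 54;0 0 0 -20 -44 0 54;0 0 0 -18 -40 0 54;0 0 0 -14 -31 0 54;0 0 0 -8 -18 0 54;0 0 0 -4 -8 0 54;0 0 0 0 0 -5 54;0 0 0 0 0 -15 54;0 0 0 0 0 -25 54;0 0 0 0 0 -30 54;0 0 0 0 0 -20 54'
python3 -m handwheel '0 0 0 0 0 -12 54;0 0 0 0 0 -6 54;0 0 0 0 0 -3 54;0 0 0 0 0 0 54;0 0 0 0 0 0 54'
```

```text
clock: 15.88
ee_pos: [502.2, -116.8, 406.3]
ee_rot: [-3.14, -0.0, 1.603]
force: [0.7, -0.4, -3.1]
finger_gap: 59.2
gripper_force: 30.0
clock: 17.38
ee_pos: [398.9, -343.4, 309.9]
ee_rot: [-3.14, -0.002, 1.603]
force: [0.8, -0.3, -3.7]
finger_gap: 59.5
gripper_force: 30.0
clock: 18.0
ee_pos: [399.0, -344.9, 291.9]
ee_rot: [3.141, 0.001, 1.601]
force: [-0.4, 1.0, -2.9]
finger_gap: 59.3
gripper_force: 30.0
```

```bash
python3 -m handwheel '0 0 0 0 0 -4 54;0 0 0 0 0 -3 54;0 0 0 0 0 -2 54;0 0 0 0 0 -0.7 54;0 0 0 0 0 0 54;0 0 0 0 0 0 54'
python3 -m handwheel '0 0 0 0 0 0 80;0 0 0 0 0 0 91;0 0 0 0 0 0 91;0 0 0 0 0 8 91;0 0 0 0 0 20 91;0 0 0 0 0 27 91;0 0 0 0 0 30 91;0 0 0 0 0 20 91;0 0 0 0 0 7 91;0 0 0 0 0 0 91;0 0 0 0 0 0 91'
python3 - <<'E'
from h import *
C=cam("top")
cv2.imwrite("pics/t3.png",cv2.resize(C[0][110:300,90:470,::-1],None,fx=2,fy=2,interpolation=cv2.INTER_CUBIC))
# white fine tin / coarse tin tops by threshold
g=C[0].min(2)
for n,(x0,y0,x1,y1),z in (("fine",(240,140,275,180),50),("coarse",(100,210,145,255),38)):
    m=(g[y0:y1,x0:x1]>225).astype(np.uint8); k,l,s,c=cv2.connectedComponentsWithStats(m); i=1+s[1:,4].argmax()
    print(n,s[i],c[i]+[x0,y0],w(C,c[i]+[x0,y0],z))
E
```

```text
clock: 18.75
ee_pos: [398.7, -344.8, 282.5]
ee_rot: [3.141, 0.0, 1.601]
force: [-2.7, 0.7, 5.4]
finger_gap: 59.3
gripper_force: 30.0
clock: 20.12
ee_pos: [398.7, -344.7, 392.6]
ee_rot: [-3.14, -0.001, 1.601]
force: [0.7, 1.2, -0.8]
finger_gap: 91.1
gripper_force: 0.0
fine [  4   9  21  20 329] [253.58662614 158.57446809] [602.07079214  31.682281  ]
coarse [  9   9  28  28 621] [122.43639291 232.69887279] [439.627213   307.55272729]
```

View pics/t3.png

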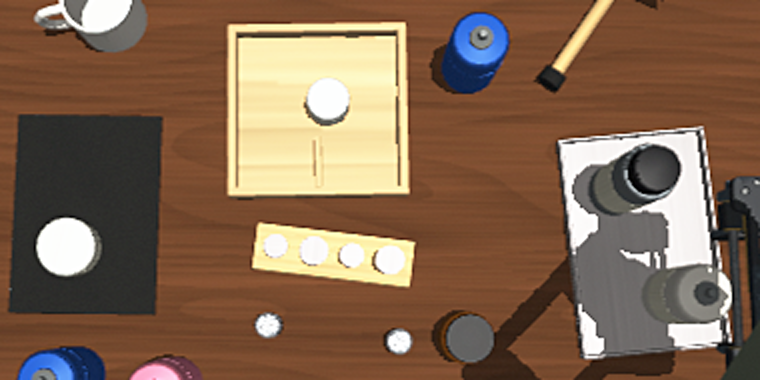

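The tray now holds only the fine tin (crop 327,101). Both cans stand upright in the drip tray (655,170 and 700,293), and the coarse tin is at (67,246) with the far end of the mat empty. I'll take the fine tin at (602,32), closing along y.

```bash
python3 -m handwheel '0 0 4 8 14 0 91;0 0 8 17 32 0 91;0 0 8 20 37 0 91;0 0 8 20 37 0 91;0 0 8 20 37 0 91;0 0 8 20 37 0 91;0 0 8 20 37 0 91;0 0 8 20 37 0 91;0 0 8 20 37 0 91;0 0 8 18 36 0 91;0 0 8 13 24 0 91;0 0 6 7 11 0 91'
python3 -m handwheel '0 0 0 0 0 -15 91;0 0 0 0 0 -25 91;0 0 0 0 0 -30 91;0 0 0 0 0 -30 75;0 0 0 0 0 -20 75;0 0 0 0 0 -10 75;0 0 0 0 0 0 75;0 0 0 0 0 0 75'
```

```text
clock: 21.68
ee_pos: [602.5, 32.7, 392.4]
ee_rot: [3.141, -0.002, -3.106]
force: [0.1, 1.0, -0.8]
finger_gap: 91.6
gripper_force: 0.0
clock: 22.68
ee_pos: [602.1, 31.0, 264.3]
ee_rot: [3.142, 0.001, -3.112]
force: [-0.1, 0.2, 0.3]
finger_gap: 75.1
gripper_force: 0.0
```

Tips are at z≈73, above the tin. The gap is 75 mm and the tin is 46 mm. I'm descending and gripping.

```bash
python3 -m handwheel '0 0 0 0 0.5 -10 75;0 0 0 0 0 -18 75;0 0 0 0 0 -18 75;0 0 0 0 0 -9 75;0 0 0 0 0 -3 75;0 0 0 0 0 0 75;0 0 0 0 0 0 60;0 0 0 0 0 0 45;0 0 0 0 0 0 40;0 0 0 0 0 0 40;0 0 0 0 0 0 40;0 0 0 0 0 0 40'
```

```text
clock: 24.18
ee_pos: [602.0, 31.6, 205.9]
ee_rot: [-3.142, 0.0, -3.111]
force: [-1.2, -0.8, 3.0]
finger_gap: 45.0
gripper_force: 30.0
```

```bash
python3 -m handwheel '0 0 0 0 0 6 40;0 0 0 0 0 16 40;0 0 0 0 0 28 40;0 0 0 0 0 30 40;0 0 0 0 0 28 40;0 0 0 0 0 16 40;0 0 0 0 0 6 40;0 0 0 -3 13 0 40;0 0 0 -7 30 0 40;0 0 0 -10 42 0 40;0 0 0 -11 46 0 40;0 0 0 -11 46 0 40'
python3 -m handwheel '0 0 0 -9 40 0 40;0 0 0 -7 30 0 40;0 0 0 -4 16 0 40;0 0 0 0 0 0 40;0 0 0 0 0 -12 40;0 0 0 0 0 -25 40;0 0 0 0 0 -30 40;0 0 0 0 0 -25 40;0 0 0 0 0 -18 40;0 0 0 0 0 -8 40;0 0 0 0 0 0 40;0 0 0 0 0 0 40'
```

```text
clock: 25.68
ee_pos: [558.8, 210.6, 334.1]
ee_rot: [-3.141, -0.003, -3.111]
force: [0.1, -0.5, -1.1]
finger_gap: 44.9
gripper_force: 30.0
clock: 27.18
ee_pos: [540.3, 294.5, 218.3]
ee_rot: [3.141, 0.001, -3.112]
force: [-0.5, 0.2, -1.0]
finger_gap: 45.1
gripper_force: 30.0
```

```bash
python3 -m handwheel '0 0 0 0 0 -6 40;0 0 0 0 0 -5 40;0 0 0 0 0 -3 40;0 0 0 0 0 -1.7 40;0 0 0 0 0 -0.7 40;0 0 0 0 0 0 40;0 0 0 0 0 0 40'
python3 -m handwheel '0 0 0 0 0 0 60;0 0 0 0 0 0 70;0 0 0 0 0 0 75;0 0 0 0 0 0 75;0 0 0 0 0 8 75;0 0 0 0 0 22 75;0 0 0 0 0 28 75;0 0 0 0 0 16 91;0 0 0 0 0 6 91;0 0 0 0 0 0 91'
python3 -m handwheel '0 0 0 -10 1 0 91;0 0 0 -20 3 0 91;0 0 0 -25 3 0 91;0 0 0 -25 3 0 91;0 0 0 -14 2 0 91;0 0 0 -6 1 0 91;0 0 0 0 0 0 91;0 0 0 0 0 0 91'
python3 - <<'E'
from h import *
S=cam("side"); big(S,"m4",100,200,200,140,4)
E
```

```text
clock: 28.05
ee_pos: [539.7, 294.7, 201.8]
ee_rot: [3.141, -0.0, -3.111]
force: [-2.0, -1.1, 5.4]
finger_gap: 44.8
gripper_force: 30.0
clock: 29.3
ee_pos: [539.8, 294.6, 281.1]
ee_rot: [3.142, -0.0, -3.111]
force: [0.4, 0.2, -0.3]
finger_gap: 91.0
gripper_force: 0.0
clock: 30.3
ee_pos: [440.5, 307.7, 281.2]
ee_rot: [3.141, 0.001, -3.111]
force: [0.1, 0.3, -0.7]
finger_gap: 90.9
gripper_force: 0.0
```

View pics/m4.png

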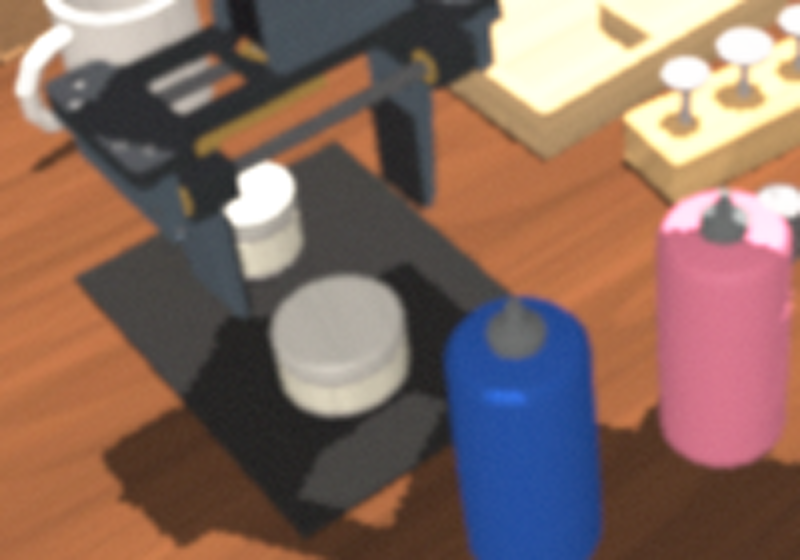

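The fine tin stands on the mat (crop 265,220) and the coarse tin is below the fingers (340,345). The blue (520,430) and pink (725,330) bottles are clear of the gripper.

```bash
python3 -m handwheel '0 0 0 -0.5 -0.5 -10 91;0 0 0 0 0 -20 91;0 0 0 0 0 -25 91;0 0 0 0 0 -16 91;0 0 0 0 0 -8 91;0 0 0 0 0 -3 91;0 0 0 0 0 0 91;0 0 0 0 0 0 70;0 0 0 0 0 0 56;0 0 0 0 0 0 56;0 0 0 0 0 0 56;0 0 0 0 0 0 56'
```

```text
clock: 31.85
ee_pos: [439.4, 307.2, 199.4]
ee_rot: [3.141, 0.0, -3.111]
force: [-0.9, -0.5, 2.8]
finger_gap: 60.6
gripper_force: 30.0
```

```bash
python3 -m handwheel '0 0 0 0 0 6 56;0 0 0 0 0 16 56;0 0 0 0 0 28 56;0 0 0 0 0 30 56;0 0 0 0 0 22 56;0 0 0 0 0 14 56;0 0 0 0 0 4 56;0 0 0 8 -12 0 56;0 0 0 18 -26 0 56;0 0 0 26 -36 0 56;0 0 0 28 -40 0 56;0 0 0 28 -40 0 56'
python3 -m handwheel '0 0 0 28 -40 0 56;0 0 0 25 -34 0 56;0 0 0 17 -24 0 56;0 0 0 8 -11 0 56;0 0 0 0 0 0 56;0 0 0 0 0 -12 56;0 0 0 0 0 -25 56;0 0 0 0 0 -28 56;0 0 0 0 0 -20 56;0 0 0 0 0 -10 56;0 0 0 0 0 0 56;0 0 0 0 0 0 56'
```

```text
clock: 33.35
ee_pos: [548.2, 151.0, 317.9]
ee_rot: [-3.141, -0.002, -3.111]
force: [-0.2, 0.2, -1.4]
finger_gap: 60.9
gripper_force: 30.0
clock: 34.85
ee_pos: [625.6, 44.5, 225.0]
ee_rot: [3.141, 0.002, -3.111]
force: [-0.1, -0.1, -1.5]
finger_gap: 60.3
gripper_force: 30.0
```

```bash
python3 -m handwheel '0 0 0 0 0 -8 56;0 0 0 0 0 -6 56;0 0 0 0 0 -4 56;0 0 0 0 0 -2 56;0 0 0 0 0 -1.5 56;0 0 0 0 0 -0.6 56;0 0 0 0 0 0 56;0 0 0 0 0 0 56'
python3 -m handwheel '0 0 0 0 0 0 72;0 0 0 0 0 0 84;0 0 0 0 0 0 84;0 0 0 0 0 0 84;0 0 0 0 0 10 84;0 0 0 0 0 25 84;0 0 0 0 0 35 84;0 0 0 0 0 40 91;0 0 0 0 0 40 91;0 0 0 0 0 28 91;0 0 0 0 0 11 91;0 0 0 0 0 0 91'
python3 -m handwheel '0 0 -4 -8 -14 0 91;0 0 -8 -18 -30 0 91;0 0 -8 -22 -38 0 91;0 0 -8 -23 -38 0 91;0 0 -8 -23 -38 0 91;0 0 -8 -23 -39 0 91;0 0 -8 -23 -40 0 91;0 0 -8 -23 -40 0 91;0 0 -8 -22 -38 0 91;0 0 -8 -20 -36 0 91;0 0 -8 -14 -25 0 91;0 0 -6 -8 -13 0 91'
python3 -m handwheel '0 0 0 0 0 0 91;0 0 0 0 0 0 91;0 0 0 0 0 0 91'
python3 - <<'E'
from h import *
C=cam("top")
cv2.imwrite("pics/t5.png",cv2.resize(C[0][110:300,90:470,::-1],None,fx=2,fy=2,interpolation=cv2.INTER_CUBIC))
E
```

```text
clock: 35.85
ee_pos: [625.3, 44.2, 203.4]
ee_rot: [3.142, 0.0, -3.111]
force: [-2.4, 0.4, 5.5]
finger_gap: 60.7
gripper_force: 30.0
clock: 37.35
ee_pos: [625.3, 44.2, 391.5]
ee_rot: [3.141, 0.001, -3.111]
force: [0.1, 0.0, -0.1]
finger_gap: 91.0
gripper_force: 0.0
clock: 38.85
ee_pos: [397.3, -345.9, 389.2]
ee_rot: [-3.139, -0.002, 1.596]
force: [-0.3, -0.0, 0.2]
finger_gap: 91.3
gripper_force: 0.0
clock: 39.22
ee_pos: [398.7, -344.2, 390.7]
ee_rot: [-3.141, -0.001, 1.603]
force: [-0.6, -0.4, -0.2]
finger_gap: 90.9
gripper_force: 0.0
```

View pics/t5.png

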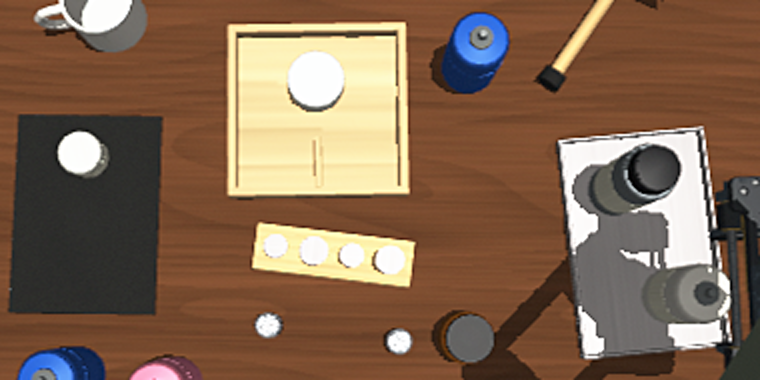

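The coarse tin is in the open space at the back of the wooden tray (crop 316,81) and the fine tin is on the mat (80,153). The cans' places are free, so the oil bottle goes back first.

```bash
python3 -m handwheel '0 0 -0.1 0 -0.5 -10 91;0 0 0 0 0 -22 91;0 0 0 0 0 -25 91;0 0 0 0 0 -25 91;0 0 0 0 0 -16 91;0 0 0 0 0 -7 91;0 0 0 0 0 -3 91;0 0 0 0 0 0 91;0 0 0 0 0 0 60;0 0 0 0 0 0 54;0 0 0 0 0 0 54;0 0 0 0 0 0 54'
python3 -m handwheel '0 0 0 0 0 0 54;0 0 0 0 0 0 54;0 0 0 0 0 5 54;0 0 0 0 0 12 54;0 0 0 0 0 25 54;0 0 0 0 0 30 54;0 0 0 0 0 28 54;0 0 0 0 0 15 54;0 0 0 0 0 8 54;0 0 0 0 0 2 54;0 0 0 0 0 0 54;0 0 0 0 0 0 54'
```

```text
clock: 40.78
ee_pos: [398.3, -345.3, 283.3]
ee_rot: [3.142, 0.0, 1.6]
force: [-0.4, -0.1, 1.7]
finger_gap: 59.6
gripper_force: 30.0
clock: 42.28
ee_pos: [398.3, -345.2, 407.2]
ee_rot: [-3.14, -0.001, 1.6]
force: [0.4, 0.1, -3.5]
finger_gap: 59.2
gripper_force: 30.0
```

```bash
python3 -m handwheel '0 0 0 4 8 0 54;0 0 0 9 20 0 54;0 0 0 15 33 0 54;0 0 0 19 42 0 54;0 0 0 20 43 0 54;0 0 0 20 43 0 54;0 0 0 20 43 0 54;0 0 0 18 40 0 54;0 0 0 15 33 0 54;0 0 0 9 21 0 54;0 0 0 5.5 12.9 0 54;0 0 0 0 0 0 54'
python3 -m handwheel '0 0 0 0 0 -8 54;0 0 0 0 0 -20 54;0 0 0 0 0 -25 54;0 0 0 0 0 -25 54;0 0 0 0 0 -15 54;0 0 0 0 0 -7 54;0 0 0 0 0 -3 54;0 0 0 0 0 0 54;0 0 0 0 0 0 54;0 0 0 0 0 0 54'
```

```text
clock: 43.78
ee_pos: [553.0, -5.7, 407.8]
ee_rot: [-3.141, 0.0, 1.601]
force: [-0.8, -1.6, -4.1]
finger_gap: 59.5
gripper_force: 30.0
clock: 45.02
ee_pos: [553.0, -6.4, 305.6]
ee_rot: [3.14, 0.0, 1.6]
force: [-0.5, -0.3, -4.0]
finger_gap: 59.4
gripper_force: 30.0
```

```bash
python3 -m handwheel '0 0 0 0 0 -6 54;0 0 0 0 0 -5 54;0 0 0 0 0 -3 54;0 0 0 0 0 -2 54;0 0 0 0 0 -1 54;0 0 0 0 0 -0.7 54;0 0 0 0 0 0 54;0 0 0 0 0 0 54'
python3 -m handwheel '0 0 0 0 0 0 80;0 0 0 0 0 0 91;0 0 0 0 0 0 91;0 0 0 0 0 8 91;0 0 0 0 0 22 91;0 0 0 0 0 30 91;0 0 0 0 0 30 91;0 0 0 0 0 18 91;0 0 0 0 0 7 91;0 0 0 -2 -14 0 91;0 0 0 -4 -28 0 91;0 0 0 -6 -40 0 91'
python3 -m handwheel '0 0 0 -6 -42 0 91;0 0 0 -6 -42 0 91;0 0 0 -6 -42 0 91;0 0 0 -5 -36 0 91;0 0 0 -3 -22 0 91;0 0 0 -1.5 -11 0 91;0 0 0 0 0 0 91;0 0 0 0 0 0 91'
```

```text
clock: 46.02
ee_pos: [552.7, -6.4, 288.2]
ee_rot: [3.141, -0.0, 1.6]
force: [-2.5, 0.6, 5.9]
finger_gap: 59.0
gripper_force: 30.0
clock: 47.52
ee_pos: [540.5, -89.4, 401.2]
ee_rot: [-3.14, -0.0, 1.601]
force: [0.7, 0.2, -0.8]
finger_gap: 90.9
gripper_force: 0.0
clock: 48.52
ee_pos: [513.6, -282.5, 402.3]
ee_rot: [-3.142, -0.001, 1.601]
force: [0.8, -0.2, 0.0]
finger_gap: 91.1
gripper_force: 0.0
```

Descending on the aerosol to TCP 314.8.

```bash
python3 -m handwheel '0 0 0 -0.3 -0.5 -10 91;0 0 0 0 0 -20 91;0 0 0 0 0 -22 91;0 0 0 0 0 -18 91;0 0 0 0 0 -11 91;0 0 0 0 0 -5 91;0 0 0 0 0 -1.5 91;0 0 0 0 0 0 91;0 0 0 0 0 0 60;0 0 0 0 0 0 50;0 0 0 0 0 0 50;0 0 0 0 0 0 50'
python3 -m handwheel '0 0 0 0 0 0 50;0 0 0 0 0 0 50;0 0 0 0 0 5 50;0 0 0 0 0 15 50;0 0 0 0 0 25 50;0 0 0 0 0 35 50;0 0 0 0 0 40 50;0 0 0 0 0 35 50;0 0 0 0 0 22 50;0 0 0 0 0 10 50;0 0 0 0 0 3 50;0 0 0 0 0 0 50'
```

```text
clock: 50.02
ee_pos: [513.2, -283.9, 315.0]
ee_rot: [3.141, 0.0, 1.599]
force: [-0.3, -0.2, -0.2]
finger_gap: 55.6
gripper_force: 30.0
clock: 51.52
ee_pos: [513.0, -283.9, 504.0]
ee_rot: [-3.14, -0.001, 1.6]
force: [0.2, 1.0, -3.8]
finger_gap: 55.9
gripper_force: 30.0
```

```bash
python3 -m handwheel '0 0 0 1 10 0 50;0 0 0 2 20 0 50;0 0 0 3 35 0 50;0 0 0 5 45 0 50;0 0 0 5 45 0 50;0 0 0 5.5 50 0 50;0 0 0 5 50 0 50;0 0 0 5 45 0 50;0 0 0 4 40 0 50;0 0 0 2 22 0 50;0 0 0 1 12 0 50;0 0 0 0 0 0 50'
python3 -m handwheel '0 0 0 0 0 -8 50;0 0 0 0 0 -20 50;0 0 0 0 0 -30 50;0 0 0 0 0 -35 50;0 0 0 0 0 -32 50;0 0 0 0 0 -22 50;0 0 0 0 0 -12 50;0 0 0 0 0 -5 50;0 0 0 0 0 0 50;0 0 0 0 0 0 50;0 0 0 0 0 0 50'
```

```text
clock: 53.02
ee_pos: [551.3, 91.0, 504.7]
ee_rot: [-3.141, 0.0, 1.601]
force: [-0.8, -1.0, -4.7]
finger_gap: 55.8
gripper_force: 30.0
clock: 54.4
ee_pos: [551.7, 90.1, 341.6]
ee_rot: [3.14, -0.0, 1.6]
force: [-0.0, 0.3, -4.1]
finger_gap: 56.1
gripper_force: 30.0
```

Lower 21.7, release, rise, back off to the front and look.

```bash
python3 -m handwheel '0 0 0 0 0 -8 50;0 0 0 0 0 -6 50;0 0 0 0 0 -4 50;0 0 0 0 0 -2 50;0 0 0 0 0 -1 50;0 0 0 0 0 -0.8 50;0 0 0 0 0 0 50;0 0 0 0 0 0 50'
python3 -m handwheel '0 0 0 0 0 0 80;0 0 0 0 0 0 91;0 0 0 0 0 0 91;0 0 0 0 0 8 91;0 0 0 0 0 22 91;0 0 0 0 0 30 91;0 0 0 0 0 30 91;0 0 0 0 0 18 91;0 0 0 0 0 7 91;0 0 0 -6 -16 0 91;0 0 0 -12 -32 0 91;0 0 0 -16 -45 0 91'
python3 -m handwheel '0 0 0 -16 -45 0 91;0 0 0 -16 -45 0 91;0 0 0 -16 -45 0 91;0 0 0 -16 -45 0 91;0 0 0 -16 -45 0 91;0 0 0 -12 -32 0 91;0 0 0 -6 -16 0 91;0 0 0 0 0 0 91;0 0 0 0 0 0 91'
python3 - <<'E'
from h import *
C=cam("top"); S=cam("side")
big(C,"tray6",195,115,110,98,6)
cv2.imwrite("pics/all6.png",np.hstack([cv2.resize(C[0][110:300,90:300,::-1],(400,362)),cv2.resize(S[0][100:310,100:332,::-1],(400,362))]))
E
```

```text
clock: 55.4
ee_pos: [551.5, 90.1, 319.9]
ee_rot: [3.141, -0.0, 1.6]
force: [-2.9, -0.2, 4.9]
finger_gap: 55.8
gripper_force: 30.0
clock: 56.9
ee_pos: [516.8, -4.1, 432.8]
ee_rot: [-3.139, 0.0, 1.601]
force: [0.7, -0.3, -0.3]
finger_gap: 90.8
gripper_force: 0.0
clock: 58.02
ee_pos: [419.8, -275.2, 433.8]
ee_rot: [-3.141, -0.001, 1.6]
force: [-0.0, -0.1, 0.9]
finger_gap: 91.0
gripper_force: 0.0
```

View pics/tray6.png

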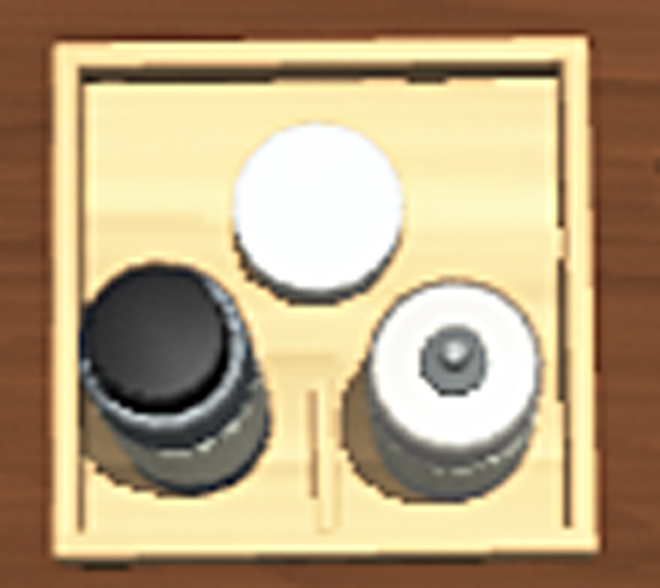

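View pics/all6.png

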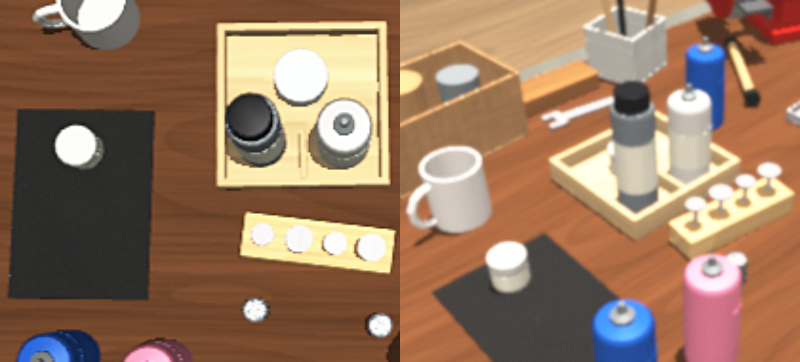

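The aerosol cap at (156,335) and the bottle's spout at (453,350) are within about a pixel of where they started. The coarse tin is behind them at (319,208), the fine tin stands on the mat, and the valve block has not moved.

```bash
python3 -c "from workcell import close_job; print(close_job())"
```

```text
the job is handed in; nothing more can be done
None
```

The tins are swapped: the fine-paste tin stands on the mat, the coarse-paste tin is behind the cans in the wooden tray, and the aerosol and oil bottle are back within about 1 mm of their places by camera; handed in at about 58 s.

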